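Strip the desk fan for washing: undo its left-hand blade nut

TASK

The desk fan has to be washed; its front guard is off and its shaft is locked. Unscrew the nut that holds the blade - it has a left-hand thread, so it loosens clockwise seen from above - and set it down in the steel tray, then lift the blade straight up off the shaft and lay it flat in the tray, hub upwards. Set both down gently without dropping them, and leave the tweezers and the gauze in the tray where they are.

Things in the scene. Friction and masses are not known exactly. Their poses are not given: they have to be found in the camera images.
- fan: White desk fan facing the ceiling, fixed: foot of radius 70 mm, yoke along its x with tilt knobs (out to 106 mm from the axis, up to 100 mm high), grey motor, wire rear guard, rim radius 87 mm, 103 mm high. Origin: centre of the foot's underside; z is the shaft's axis. The steel shaft does not turn; its hub seat is at z = 86 mm, a cross pin along x there (4 mm high) fits slots in the hub.
- shaft_top (a point): Centre of the steel shaft's top end, 151.5 mm above the table, on the fan's axis. The shaft has radius 12 mm; its upper 17 mm carry a coarse left-hand thread of the same outer radius.
- nut: Black blade nut, 52.5 mm high, 70 g, screwed down on the hub. Origin: centre of its underside. Round skirt of radius 28 mm from 0 to 23 mm; above it a grip bar 60 mm long (x), 14 mm thick (y), up to 52.5 mm. Left-hand thread: clockwise from above (negative about z) it rises 2.9 mm a radian and is free after 130 to 150 degrees; anticlockwise it tightens. It cannot be pulled off. Play 1 mm.
- nut_grip (a point): Point on the nut's axis inside its grip bar, 40 mm above its underside: the height to grip the bar across its 14 mm. The nut's underside must be above the shaft's top, 18 mm above its first height, before it is moved sideways.
- blade: Grey fan blade, 110 g: round hub of radius 22 mm, 48 mm high, five blades out to radius 75 mm, between 0.5 and 22 mm height, so the hub's upper 26 mm are free to grip. Origin: centre of the hub's underside; z along the hub, up. It sits on the shaft with 1.6 mm of play and lifts straight up; its underside must rise 66 mm to clear the shaft's top.
- tray: Steel tray, 403 mm (x) by 363 mm (y), rim 27 mm high, fixed. Origin: centre of its underside; the flat floor is 3 mm above it and spans x -150 to 150, y -138 to 138 mm. At the start it is empty where y > -20 mm, and where x > -20 mm with y > -90 mm. The fan stands beyond its +y side.
- tweezers: Steel tweezers 118 mm long, 9 mm high, lying in the tray along x near x = 60, y = -115 mm of it. Origin: centre of the underside.
- gauze: Folded white gauze pad 80 x 80 x 12 mm lying in the tray near x = -85, y = -75 mm of it. Origin: centre of the underside.

How it is judged (in metres and radians):
On the way, in this order (a step that is already met when the one before it is completed fails the run):
1. the nut is unscrewed and lifted clear of the shaft (z of nut in the frame of fan above 0.158 m), for 0.2 s.
2. the nut is set down in the tray (x of nut in the frame of tray between -0.15 and 0.15 m and y of nut in the frame of tray between -0.138 and 0.138 m and z of nut in the frame of tray below 0.045 m), for 0.2 s.
3. the blade is lifted clear of the shaft (z of blade in the frame of fan above 0.155 m), for 0.2 s.
At the end, for the whole second after the job is handed in: Nut in the tray: origin over the flat floor, under 45 mm above the tray's underside. Blade flat in the tray, hub up: tilt under 0.12 rad, underside under 12 mm above the tray's, centre within 100 mm (x) and 85 mm (y) of the tray's centre. Both at rest (all of step 2 and x of blade in the frame of tray between -0.1 and 0.1 m and y of blade in the frame of tray between -0.085 and 0.085 m and z of blade in the frame of tray below 0.012 m and angle between blade's own z axis and vertical below 0.12 rad and linear speed of each of nut, blade below 0.02 m/s); the robot touches nothing.
It fails at once if the nut falls faster than 0.8 m/s while not held (dropped from more than about 3 cm) (linear speed of nut above 0.8 m/s and contact force between the fingers and nut below 0.1 N).
It fails at once if the blade falls faster than 0.8 m/s while not held (dropped from more than about 3 cm) (linear speed of blade above 0.8 m/s and contact force between the fingers and blade below 0.1 N).
It fails at once if the tweezers or the gauze is moved by more than 30 mm (distance of any of tweezers, gauze from where it was at the start of the episode above 0.03 m).
It also fails if it takes over 72 s, if anything falls off the work surface, if the arm or the gripper's body presses on something with over 40 N, if the wrist force passes 120 N, or if a joint passes its speed limit or range.

ROBOT

A 6-joint arm with a two-finger parallel gripper is mounted at the origin on a cart in front of the work surface, level with it; the furniture and walls round the work are solid. World frame = base frame: x ahead of the robot, y to its left, z up, the work surface at z = 0. Lengths are in mm, angles in rad, forces in N, time in s.
With the tool pointing down it reaches from about 300 to 775 mm from the base axis. Payload 14.6 kg.
Tool frame: the origin (TCP) lies between the finger pads; the fingertips stand 22 mm ahead of it and the grasp point (between the pads) lies 3 mm ahead of it (finger_overhang is the distance from the TCP to the fingertips, in mm); z points along the fingers, y is the direction in which the jaws open and shut (so a half turn about z gives the same grasp; the last joint's range is limited). The gripper opens to 94 mm and grips with 3 to 60 N. Pads are 16 mm wide; open, the fingers measure 119 mm over their backs; the gripper's body (75 mm by 177 mm) begins 78 mm behind the grasp point.
Start: joints at [-1.322, 0.3, 1.521, -0, 1.321, -0.067], TCP at [170.81, -522.794, 227.446] pointing down, gripper open.
Joint ranges: [-3.03, 3.03], [-0.79, 2.21], [0.23, 2.52], [-1.04, 4.18], [0, 3.07], [-2.55, 2.55]. Speed limits (rad/s): [2.22, 2.22, 2.57, 3.14, 3.14, 3.14].

INTERFACE

Orientations are given as [roll, pitch, yaw] about the fixed x, y, z axes, in that order (R = Rz(yaw) Ry(pitch) Rx(roll)).
In Python, from cell import * gives the robot as it stands.
- The arm moves only by the tool jog_arm, never from a script. Its argument "increments" is a list of rows, each a list of 7 numbers: the shift along the tool's x, y, z in cm, then the turn, a rotation vector about the tool's x, y, z in degrees, then the finger opening in cm, from 0 to 9.4. In form: [[x, y, z, wx, wy, wz, grip], ...]. A call has 1 to 20 rows; each row shifts and turns the commanded pose from where the row before left it, along the tool's axes as they then stand; what a row does not reach is not made up. A row lasts 1/8 s, in which the tool goes at most 62.5 mm and 10.7 degrees, less where a joint would pass 70% of its speed; a pose out of reach is approached as far as the arm can. A call is refused whole if a number of a shift passes 6.25 or a number of a turn 10.7, either way. A call with a gripper value outside its range is refused whole. The fingers move at their own pace and stop on an object; "squeeze" is the grip in N (left out, the last holds). Time passes only in rows, so rows that do not move let the fingers close. It gives the time, the measured TCP pose, the force and the opening at its end, in the units of the state.
- read_state(): the state, without advancing time (a new reading comes with each control period).
- camera(name): name is "side" or "top"; returns a dict with "image" (384x512x3 uint8, red, green, blue), "K" (3x3 intrinsics, pixels), "rvec" (rotation vector, rad) and "tvec" (3), from world to camera coordinates, as OpenCV has them. Camera axes: x right, y down, z forward; pixel columns grow to the right and rows downward; lengths in mm; the calibration is good to about 2 mm. A picture is of the moment at which its call begins. There is no depth.
- sign_off(): hands the job in, once; it reports no verdict.
Trained networks look in a picture, given as the dict that the camera call returned (one of the last four; its "shot" number tells which), for a name from the list of things; names that differ only in an ending like _2 or _b are one class to them, and where a whole thing is asked for, a point or a joint stands for the part that bears it (a point fixed in the world has none). Each returns a list of dicts, best first, with "conf" (0 to 1); they miss things now and then, are a little off and sometimes report something else, mostly with a low value. They report only what shows in the picture. A call takes as long as a camera call.
- recognise(picture, name): "centre" ([x, y, z] in mm, in the coordinates of the camera as it stood for that picture, good to about 4 mm: the middle of the surface that is visible of it).
- regions_of(picture, name): "mask" (384x512 bool, what is visible of it).
The state is a dict: "clock": time; "joints": joint angles; "qd": joint speeds; "effort": joint torques, N m; "eef_pos": TCP position; "eef_rot": TCP orientation; "wrist_force": force on the tool from outside, world axes, zero at the start; "moment": the same for the moment, N m; "finger_gap": finger opening in mm.
Only numpy, scipy, OpenCV 4.12 (cv2) and the standard library are available. Lean on these libraries where they do the work, as an engineer would, in place of code of your own. Each camera call takes 0.05 s, during which the arm holds its last target.

## Working session

There is one attempt and no reset: what is moved stays moved. The work goes in short steps, Python scripts to look and compute and a tool call to move; the robot and the scene stay as the last step left them, time stands still between calls to the robot, and variables do not carry over. Pictures are saved under pics/ and viewed, and the job is handed in when it is done.

Besides the shell and the picture viewer there is one more tool, called after "Request:" as name(argument=value, ...) on one line, values as JSON. jog_arm: Moves the arm, as the interface text tells. Its arguments: {"type":"object","properties":{"increments":{"type":"array"},"squeeze":{"type":"number"}},"required":["increments"]}

```bash
ls; mkdir -p pics; cat > h.py <<'E'
from cell import *
import numpy as np, cv2
def cam(n,save=None):
    p=camera(n)
    if save: cv2.imwrite('pics/'+save+'.png',p['image'][:,:,::-1])
    return p
def RT(p): return cv2.Rodrigues(np.array(p['rvec'],float))[0],np.array(p['tvec'],float).ravel()
def w(p,c):
    R,t=RT(p); return R.T@(np.array(c)-t)
def proj(p,X):
    return cv2.projectPoints(np.array(X,float).reshape(-1,3),np.array(p['rvec'],float),np.array(p['tvec'],float),np.array(p['K'],float),None)[0].reshape(-1,2)
def ray(p,uv):
    R,t=RT(p); d=R.T@np.linalg.inv(np.array(p['K'],float))@np.array([uv[0],uv[1],1.]); return -R.T@t,d/np.linalg.norm(d)
def atz(p,uv,z):
    c,d=ray(p,uv); return c+d*(z-c[2])/d[2]
def tri(p1,u1,p2,u2):
    A=[];b=[]
    M=np.zeros((3,3));v=np.zeros(3)
    for p,u in((p1,u1),(p2,u2)):
        c,d=ray(p,u);P=np.eye(3)-np.outer(d,d);M+=P;v+=P@c
    return np.linalg.solve(M,v)
E
python3 - <<'E'
from h import *
np.set_printoptions(suppress=True,precision=1)
print(read_state())
P={n:cam(n,n+'0') for n in('side','top')}
for n,p in P.items():
    R,t=RT(p); print(n,'cam at',-R.T@t, p['K'])
    for o in ['fan','shaft_top','nut','nut_grip','blade','tray','tweezers','gauze']:
        for r in recognise(p,o)[:2]: print(n,o,round(r['conf'],2),w(p,r['centre']),proj(p,w(p,r['centre'])))
print(read_state()['clock'])
E
```

```text
pics
{'clock': 0.0, 'joints': array([-1.3,  0.3,  1.5,  0. ,  1.3, -0.1]), 'qd': array([ 0., -0.,  0.,  0.,  0., -0.]), 'effort': array([  0. , -53.2, -35.3,   0.1,   0. ,  -0. ]), 'eef_pos': array([ 170.8, -522.6,  226.9]), 'eef_rot': array([-3.1, -0. ,  0.3]), 'wrist_force': array([-0.2, -0.1,  0.3]), 'moment': array([-0.1, -0. , -0. ]), 'finger_gap': 94.12760209890764}
side cam at [  370.9 -1292.2   498.9] [[486.    0.  257.4]
 [  0.  486.  190.2]
 [  0.    0.    1. ]]
side fan 0.75 [501.6 -71.2  47.1] [[276.7 183.9]]
side shaft_top 0.79 [506.  -67.3  46. ] [[278.2 183.7]]
side nut 0.93 [505.6 -57.3 161.7] [[279.3 141.2]]
side nut_grip 0.96 [507.5 -52.8 159.4] [[279.8 141.6]]
side blade 0.73 [516.9 -52.  101.5] [[282.4 162.4]]
side tray 0.91 [ 435.6 -333.7   -1.5] [[257.3 245.6]]
side tweezers 0.88 [ 409.4 -483.8    7.8] [[248.2 277.8]]
side gauze 0.86 [ 331.4 -347.     8.7] [[209.8 244.6]]
top cam at [ 367.9 -268.2 1042.7] [[481.9   0.  255.9]
 [  0.  481.9 198.2]
 [  0.    0.    1. ]]
top fan 0.85 [480.6 -54.8  84.5] [[140.5 184.1]]
top shaft_top 0.66 [482.6 -55.2  87.7] [[140.4 182.9]]
top nut 0.59 [502.1 -42.1 160.4] [[124.7 167.6]]
top nut_grip 0.88 [501.8 -39.7 158. ] [[123.7 168. ]]
top blade 0.96 [503.4 -45.7  93.3] [[135.1 172.1]]
top tray 0.68 [ 440.6 -344.4    2.7] [[282.8 206.9]]
top tweezers 0.42 [ 401.9 -479.3    8.7] [[345.7 224.6]]
top gauze 0.86 [ 327.2 -339.    15.2] [[281.  259.8]]
0.9
```

View pics.

```bash
python3 - <<'E'
import cv2
for n in('side','top'):
    i=cv2.imread(f'pics/{n}0.png'); cv2.imwrite(f'pics/{n}0b.png',cv2.resize(i,(768,576),interpolation=cv2.INTER_CUBIC))
i=cv2.imread('pics/top0.png')[110:240,70:220]; cv2.imwrite('pics/top0c.png',cv2.resize(i,None,fx=4.5,fy=4.5,interpolation=cv2.INTER_CUBIC))
E
```

```text
(no output)
```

View pics/side0b.png

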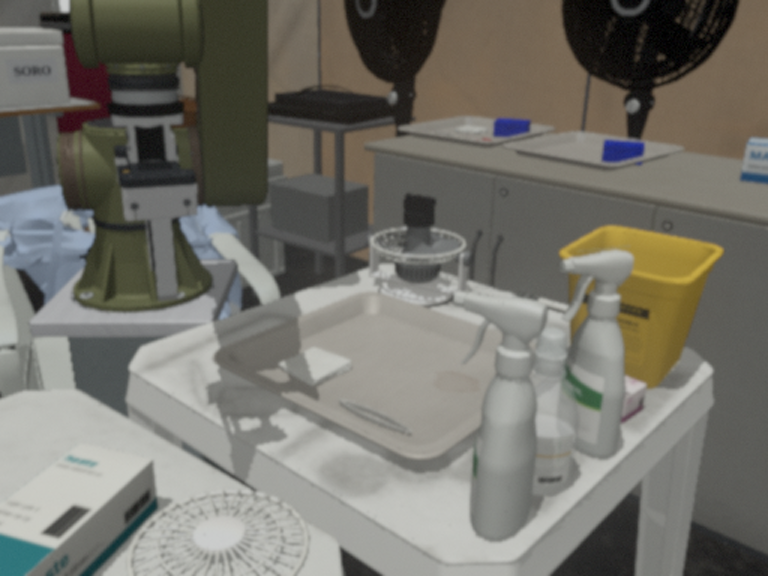

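View pics/top0b.png

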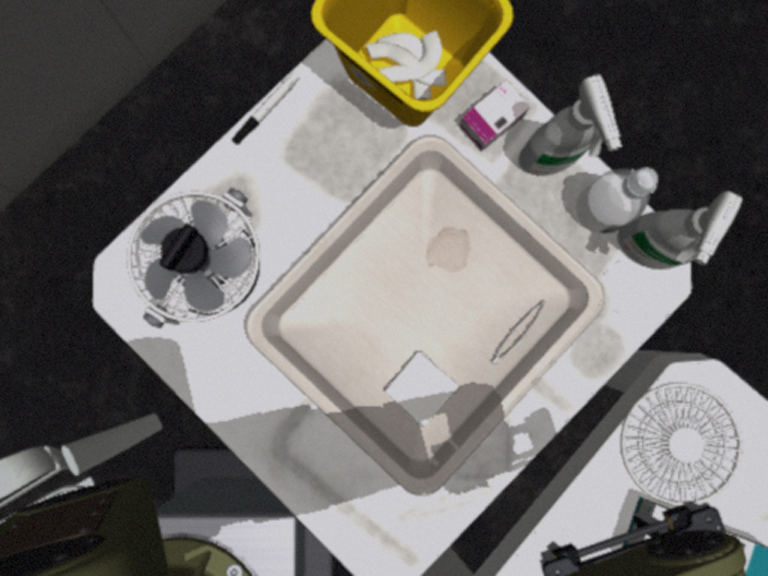

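View pics/top0c.png

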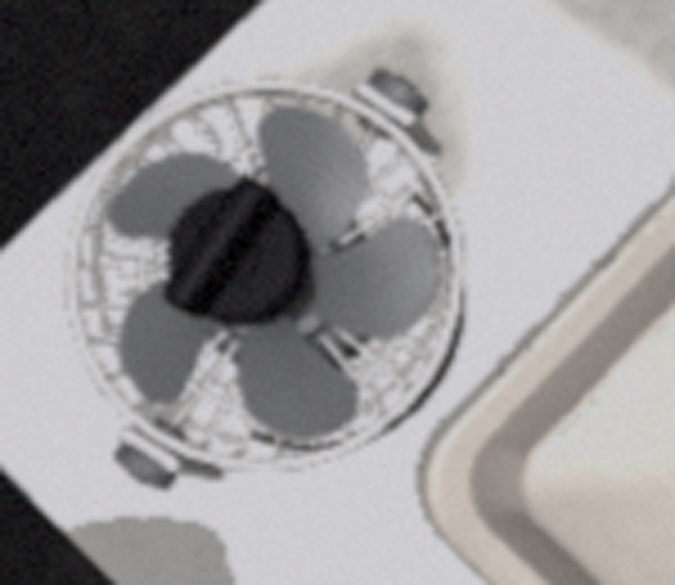

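```bash
cat > fit.py <<'E'
from h import *
from scipy.optimize import minimize
np.set_printoptions(suppress=True,precision=1)
def cyl(r,z0,z1):
    a=np.linspace(0,2*np.pi,40,endpoint=False); return np.array([[r*np.cos(t),r*np.sin(t),z] for z in(z0,z1) for t in a])
def box(x,y,z0,z1): return np.array([[a*x/2,b*y/2,z] for a in(-1,1) for b in(-1,1) for z in(z0,z1)])
NUT=[cyl(28,0,23),box(60,14,23,52.5)]
def place(pts,q):
    c,s=np.cos(q[3]),np.sin(q[3]); return pts@np.array([[c,s,0],[-s,c,0],[0,0,1]])+np.array(q[:3])
def sil(p,parts,q,S=4):
    m=np.zeros((384*S,512*S),np.uint8)
    for h in parts:
        u=(proj(p,place(h,q))+.5)*S-.5; cv2.fillConvexPoly(m,cv2.convexHull(u.astype(np.float32)).round().astype(np.int32),255)
    return cv2.resize(m,(512,384),interpolation=cv2.INTER_AREA)/255.
E
python3 - <<'E'
from fit import *
import pickle
P={n:cam(n) for n in('side','top')}
M={}
for n,p in P.items():
    for o in('nut','tray','blade','gauze','tweezers'):
        if n=='side' and o!='nut': continue
        r=regions_of(p,o); M[n,o]=r[0]['mask'] if r else None
        if r: ys,xs=np.nonzero(r[0]['mask']); print(n,o,r[0]['conf'],xs.min(),xs.max(),ys.min(),ys.max())
pickle.dump((P,M),open('d0.pkl','wb'))
def cost(q,views=('side','top')): return sum(np.abs(sil(P[n],NUT,q)-M[n,'nut']).sum() for n in views)
for y0 in (-.7,-.5,-.3):
    r=minimize(cost,[503,-45,134,y0],method='Nelder-Mead',options=dict(initial_simplex=np.array([503,-45,134,y0])+np.vstack([np.zeros(4),np.diag([10,10,10,.3])])))
    print(r.x,np.degrees(r.x[3]),r.fun)
# tray
m=M['top','tray'].astype(np.uint8)
c=max(cv2.findContours(m,0,2)[0],key=cv2.contourArea).reshape(-1,2)
W=np.array([atz(P['top'],u,27)[:2] for u in c]).astype(np.float32)
print('tray',cv2.minAreaRect(W))
g=M['top','gauze']
if g is not None:
    c=max(cv2.findContours(g.astype(np.uint8),0,2)[0],key=cv2.contourArea).reshape(-1,2)
    print('gauze',cv2.minAreaRect(np.array([atz(P['top'],u,15)[:2] for u in c]).astype(np.float32)))
i=P['top']['image'][145:200,95:150,::-1].astype(float)
i=np.clip((i-20)*3,0,255).astype(np.uint8)
cv2.imwrite('pics/nutz.png',cv2.resize(i,None,fx=10,fy=10,interpolation=cv2.INTER_CUBIC))
print(read_state()['clock'])
E
```

```text
side nut 0.62 269 290 129 151
top nut 0.97 106 138 150 182
top tray 0.69 163 402 90 330
top blade 0.68 95 168 134 207
top gauze 0.56 256 304 235 284
top tweezers 0.66 329 332 236 241
[505.9 -33.6 132.8  -0.7] -38.25738168648053 102.27843137254902
[505.9 -33.8 133.2  -0.7] -40.11936728788381 105.45882352941176
[506.  -33.8 133.3  -0.7] -37.29726867839503 104.21960784313725
tray ((437.5763244628906, -344.2115478515625), (363.6380920410156, 404.20111083984375), 46.720001220703125)
gauze ((327.8777160644531, -337.487060546875), (78.875732421875, 78.1199951171875), 46.327388763427734)
1.3
```

View pics/nutz.png

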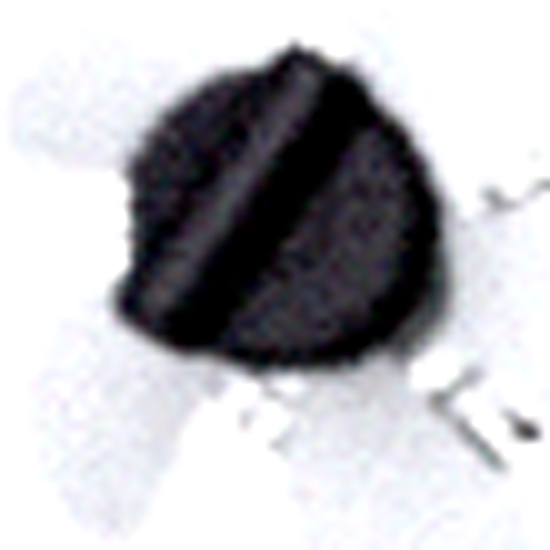

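```bash
python3 - <<'E'
from fit import *
import pickle
P,M=pickle.load(open('d0.pkl','rb'))
p=P['top']; print(p['rvec'])
a=atz(p,(95+30.5-.5,145+6.2-.5),186);b=atz(p,(95+14.7-.5,145+29.8-.5),186)
d=a-b;print(a,b,(a+b)/2,np.linalg.norm(d),np.degrees(np.arctan2(d[1],d[0])))
# bar yaw via score: bright strip vs dark: project candidates
for n,(x0,y0,w_,h_) in {'top':(85,135,90,80),'side':(235,115,90,80)}.items():
    p=P[n];S=8
    i=np.clip(p['image'][y0:y0+h_,x0:x0+w_,::-1].astype(float)*1.8,0,255).astype(np.uint8)
    i=cv2.resize(i,None,fx=S,fy=S,interpolation=cv2.INTER_CUBIC)
    for h in NUT+[cyl(87,-31,-30.9)]:
        u=((proj(p,place(h,[505.9,-33.7,133.5,np.radians(-36)]))-[x0,y0]+.5)*S-.5)
        if len(h)==8:
            for k in range(8):
                for l in range(k):
                    if (h[k]!=h[l]).sum()==1: cv2.line(i,tuple(u[k].astype(int)),tuple(u[l].astype(int)),(0,255,0),1)
        else:
            for k in(0,40): cv2.polylines(i,[u[k:k+40].astype(int)],True,(0,0,255),1)
    cv2.imwrite(f'pics/ov_{n}.png',i)
E
```

```text
[ 2.2 -2.2  0.1]
[528.8 -48.6 186. ] [486.1 -21.5 186. ] [507.4 -35.  186. ] 50.54890222846661 -32.42541322408141
```

View pics/ov_top.png

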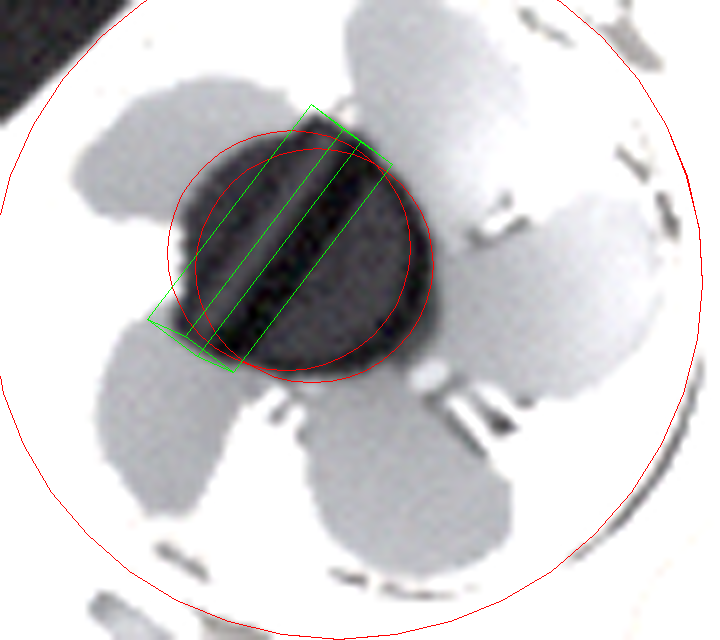

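View pics/ov_side.png

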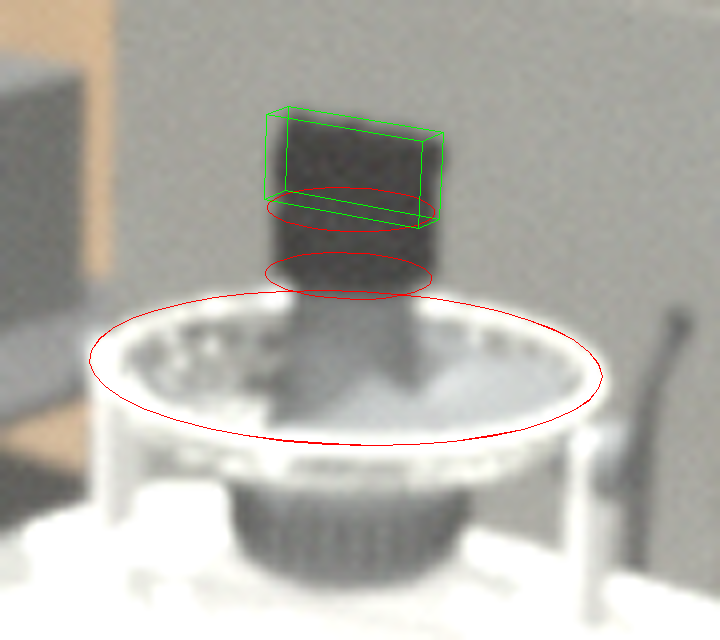

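```bash
python3 - <<'E'
from fit import *
import pickle
P,M=pickle.load(open('d0.pkl','rb'))
D={}
for n in P:
    g=P[n]['image'].mean(2); k=cv2.dilate(M[n,'nut'].astype(np.uint8),np.ones((7,7)))>0
    print(n,np.percentile(g[M[n,'nut']],[5,50,95]))
    x0,y0,x1,y1=(100,145,145,188) if n=='top' else (262,124,298,156)
    if n=='side': print(g[140,262:298].astype(int)); print(g[124:164,280].astype(int))
    else: print(g[165,98:148].astype(int)); print(g[145:192,125].astype(int))
    # soft mask
    lo,hi=(45,150) if n=='top' else (50,105)
    D[n]=np.clip((hi-g)/(hi-lo),0,1)*k
for lock in (0,1):
    def cost(q):
        e=0
        for n in P:
            s=cv2.GaussianBlur(sil(P[n],NUT,q),(0,0),.6); d=np.abs(s-D[n])
            if n=='side': d=d[:148]
            e+=d.sum()
        return e
    best=None
    for y0 in(-.8,-.6,-.4):
        r=minimize(cost,[506,-36,134,y0],method='Nelder-Mead',options=dict(initial_simplex=np.array([506,-36,134,y0])+np.vstack([np.zeros(4),np.diag([6,6,4,.25])])))
        print(r.x,np.degrees(r.x[3]),r.fun)
# rim ellipse in top: edges
g=P['top']['image'].mean(2)
cv2.imwrite('pics/rim.png',cv2.resize(np.clip((P['top']['image'][115:230,75:190,::-1].astype(float)-100)*1.4,0,255).astype(np.uint8),None,fx=5,fy=5,interpolation=cv2.INTER_CUBIC))
E
```

```text
side [37.5 41.3 63.9]
[90 88 91 89 90 89 82 67 50 41 41 38 41 40 43 39 40 41 41 39 37 37 39 37
 35 42 43 63 81 90 92 91 92 91 91 91]
[ 88  90  90  91  89  78  64  53  43  41  39  38  39  38  38  38  41  41
  43  41  42  39  39  40  39  41  41  52  64  71  73  75  72  76  77  79
  80  86  93 102]
top [ 9.3 31.7 55.9]
[203 203 203 193 196 186 180 184 155  94  42  28  29  33  26  23  27  34
  40  46  38  31  14  20   7  16   4  23  33  32  31  36  40  36  36  39
  40  30  23  12  31  69  90 108 109  97  76  79  87  99]
[165 178 185 154  95  41  34  48  44  41  39  34  25  18  15   6   9  16
  13  13  23  25  33  36  33  29  27  36  35  39  35  35  36  37  32  28
  35  71  96  93  91  96 101  99 101 103 101]
[505.2 -36.2 134.6  -0.6] -32.41797662906308 217.131537961142
[505.7 -36.2 133.4  -0.6] -35.102633758315655 217.46925702371755
[504.9 -36.5 134.4  -0.6] -34.152547253759174 217.898725952262
[505.2 -36.2 134.6  -0.6] -32.41797662906308 217.131537961142
[505.7 -36.2 133.4  -0.6] -35.102633758315655 217.46925702371755
[504.9 -36.5 134.4  -0.6] -34.152547253759174 217.898725952262
```

View pics/rim.png

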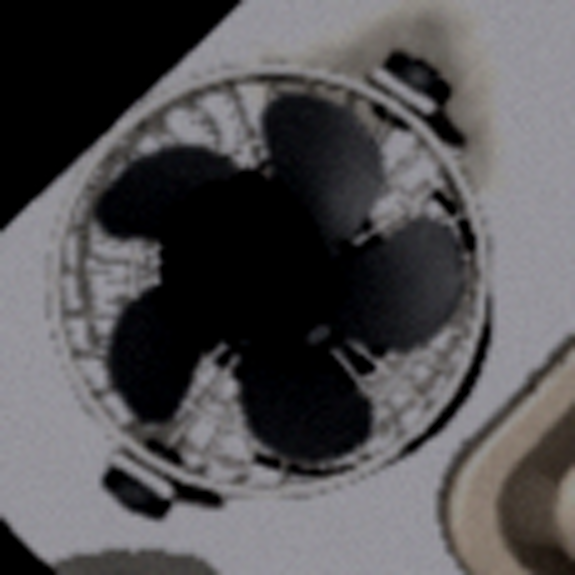

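```bash
cat > plan.py <<'E'
from h import *
from scipy.spatial.transform import Rotation as Ro
np.set_printoptions(suppress=True,precision=2)
def plan(p0,r0,p1,yaw1deg,n,grip,dyaw=None):
    """straight world path with tool-down; dyaw = total world yaw change in deg"""
    R=Ro.from_euler('xyz',r0); p=np.array(p0,float); rows=[]
    y0=np.degrees(r0[2]); T=Ro.from_euler('xyz',[np.pi,0,np.radians(yaw1deg)])
    if dyaw is None: dyaw=(yaw1deg-y0+180)%360-180
    for k in range(n):
        tgt=np.array(p0)+(np.array(p1)-p0)*(k+1)/n
        s=R.inv().apply(tgt-p)/10
        Rt=Ro.from_euler('xyz',[np.pi,0,np.radians(y0+dyaw*(k+1)/n)])
        w=np.degrees((R.inv()*Rt).as_rotvec())
        row=[round(float(a),2) for a in s]+[round(float(a),1) for a in w]
        rows.append(row+[grip]); p=p+R.apply(np.array(row[:3])*10); R=R*Ro.from_rotvec(np.radians(row[3:6]))
    print(str(rows).replace(' ','')); print('end',p,R.as_euler('xyz',degrees=True))
    return p,R.as_euler('xyz')
E
python3 - <<'E'
from plan import *
import pickle
P,M=pickle.load(open('d0.pkl','rb'))
print(atz(P['top'],(128.1,170.8),103))
s=read_state(); print(s['eef_pos'],s['eef_rot'],s['joints'],s['clock'])
p,r=plan(s['eef_pos'],s['eef_rot'],[330,-300,290],None or 80,7,9.4)
p,r=plan(p,r,[505.4,-36.4,240],146.5,8,9.4)
E
```

```text
[504.51 -34.21 103.  ]
[ 170.81 -522.78  227.43] [-3.14 -0.    0.32] [-1.32  0.3   1.52  0.    1.32 -0.07] 1.3
[[3.15,-2.32,-0.89,-0.0,-0.0,-8.8,9.4],[3.47,-1.81,-0.9,-0.0,-0.0,-8.9,9.4],[3.7,-1.25,-0.89,-0.0,-0.0,-8.8,9.4],[3.86,-0.67,-0.89,-0.0,-0.0,-8.9,9.4],[3.91,-0.07,-0.9,-0.0,-0.0,-8.8,9.4],[3.87,0.54,-0.89,-0.0,-0.0,-8.9,9.4],[3.75,1.13,-0.9,-0.0,-0.0,-8.8,9.4]]
end [ 330.05 -300.    290.04] [-180.     -0.     79.99]
[[3.63,1.59,0.63,-0.0,-0.0,-8.3,9.4],[3.36,2.09,0.62,0.0,-0.0,-8.3,9.4],[3.02,2.55,0.63,0.0,-0.0,-8.3,9.4],[2.62,2.97,0.62,0.0,-0.0,-8.4,9.4],[2.16,3.31,0.63,0.0,-0.0,-8.3,9.4],[1.66,3.6,0.62,0.0,-0.0,-8.3,9.4],[1.12,3.79,0.63,0.0,-0.0,-8.3,9.4],[0.56,3.92,0.63,0.0,-0.0,-8.3,9.4]]
end [505.42 -36.39 239.95] [180.    -0.   146.49]
```

Request:
jog_arm(increments=[[3.15, -2.3, -0.9, 0, 0, -8.8, 9.4], [3.5, -1.8, -0.9, 0, 0, -8.9, 9.4], [3.7, -1.25, -0.9, 0, 0, -8.8, 9.4], [3.85, -0.7, -0.9, 0, 0, -8.9, 9.4], [3.9, -0.1, -0.9, 0, 0, -8.8, 9.4], [3.9, 0.5, -0.9, 0, 0, -8.9, 9.4], [3.75, 1.1, -0.9, 0, 0, -8.8, 9.4], [3.6, 1.6, 0.6, 0, 0, -8.3, 9.4], [3.35, 2.1, 0.6, 0, 0, -8.3, 9.4], [3.0, 2.55, 0.6, 0, 0, -8.3, 9.4], [2.6, 3.0, 0.6, 0, 0, -8.4, 9.4], [2.15, 3.3, 0.6, 0, 0, -8.3, 9.4], [1.65, 3.6, 0.6, 0, 0, -8.3, 9.4], [1.1, 3.8, 0.6, 0, 0, -8.3, 9.4], [0.55, 3.9, 0.6, 0, 0, -8.3, 9.4], [0, 0, 0, 0, 0, 0, 9.4], [0, 0, 0, 0, 0, 0, 9.4]])

```text
clock: 3.42
eef_pos: [505.1, -37.3, 242.5]
eef_rot: [-3.141, -0.0, 2.555]
wrist_force: [0.4, -0.5, -0.5]
finger_gap: 94.0
```

```bash
python3 - <<'E'
from plan import *
s=read_state(); print(s['eef_pos'],np.degrees(s['eef_rot']),s['joints'],s['clock'],s['wrist_force'])
p=cam('side','s1');q=cam('top','t1')
cv2.imwrite('pics/s1c.png',cv2.resize(p['image'][40:230,180:380,::-1],None,fx=3,fy=3,interpolation=cv2.INTER_CUBIC))
cv2.imwrite('pics/t1c.png',cv2.resize(q['image'][100:290,40:240,::-1],None,fx=3,fy=3,interpolation=cv2.INTER_CUBIC))
E
```

```text
[505.14 -37.34 242.52] [-179.99   -0.    146.42] [-0.15  0.19  1.62 -0.    1.33 -1.13] 3.425 [ 0.41 -0.53 -0.53]
```

View pics/s1c.png

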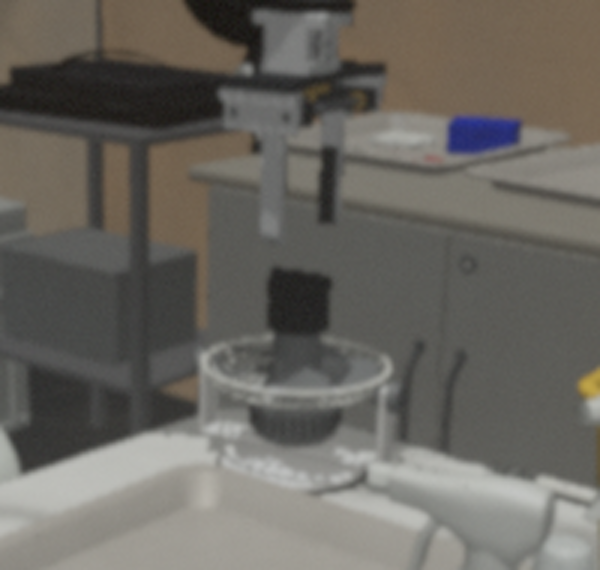

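View pics/t1c.png

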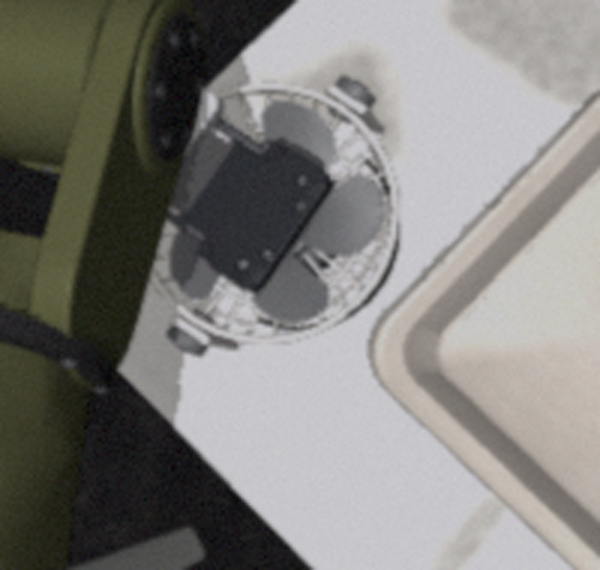

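Request:
jog_arm(increments=[[0.04, 0.06, 2.0, 0, 0, 0, 9.4], [0.04, 0.06, 2.0, 0, 0, 0, 9.4], [0, 0, 1.5, 0, 0, 0, 5], [0, 0, 0.6, 0, 0, 0, 4], [0, 0, 0, 0, 0, 0, 4], [0, 0, 0, 0, 0, 0, 4]], squeeze=20)

```text
clock: 4.28
eef_pos: [505.6, -35.7, 182.1]
eef_rot: [3.141, 0.001, 2.557]
wrist_force: [-0.6, -0.3, 0.6]
finger_gap: 57.4
```

Request:
jog_arm(increments=[[0, 0, 0, 0, 0, 0, 1], [0, 0, 0, 0, 0, 0, 1], [0, 0, 0, 0, 0, 0, 1], [0, 0, 0, 0, 0, 0, 1], [0, 0, 0, 0, 0, 0, 1]])

```text
clock: 4.9
eef_pos: [505.3, -35.6, 181.4]
eef_rot: [-3.142, -0.0, 2.557]
wrist_force: [0.7, -0.5, -1.6]
finger_gap: 13.9
```

```bash
python3 - <<'E'
from plan import *
s=read_state(); print(s['eef_pos'],np.degrees(s['eef_rot']),s['joints'],s['clock'],s['wrist_force'],s['moment'],s['finger_gap'])
p=cam('side','s2')
cv2.imwrite('pics/s2c.png',cv2.resize(p['image'][70:200,210:350,::-1],None,fx=4,fy=4,interpolation=cv2.INTER_CUBIC))
E
```

```text
[505.34 -35.57 181.42] [-180.     -0.    146.49] [-0.14  0.25  1.7  -0.    1.19 -1.13] 4.9 [ 0.66 -0.49 -1.64] [-0.01 -0.14 -0.01] 13.883064408600674
```

View pics/s2c.png

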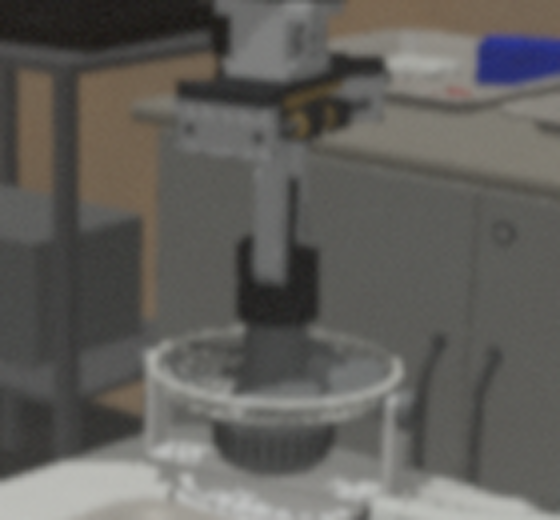

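Request:
jog_arm(increments=[[0, 0, 0, 0, 0, 0, 0.5], [0, 0, 0, 0, 0, 3, 0.5], [0, 0, -0.05, 0, 0, 6, 0.5], [0, 0, -0.05, 0, 0, 10, 0.5], [0, 0, -0.05, 0, 0, 10, 0.5], [0, 0, 0, 0, 0, 0, 0.5]], squeeze=40)

```text
clock: 5.7
eef_pos: [505.3, -35.6, 182.9]
eef_rot: [-3.142, -0.0, 2.052]
wrist_force: [-0.7, -0.2, -0.6]
finger_gap: 13.5
```

```bash
python3 - <<'E'
from plan import *
s=read_state(); print(s['eef_pos'],np.degrees(s['eef_rot']),s['joints'],s['clock'],s['wrist_force'],s['moment'],s['finger_gap'])
E
```

```text
[505.35 -35.57 182.95] [-180.     -0.    117.55] [-0.14  0.25  1.7   0.    1.2  -0.62] 5.7 [-0.67 -0.17 -0.6 ] [ 0.03 -0.13  0.02] 13.491165485023092
```

Request:
jog_arm(increments=[[0, 0, -0.05, 0, 0, 10, 0.5], [0, 0, -0.05, 0, 0, 10, 0.5], [0, 0, -0.05, 0, 0, 10, 0.5], [0, 0, -0.05, 0, 0, 10, 0.5], [0, 0, -0.05, 0, 0, 10, 0.5], [0, 0, -0.05, 0, 0, 10, 0.5], [0, 0, 0, 0, 0, 0, 0.5]])

```text
clock: 6.58
eef_pos: [505.4, -35.5, 185.9]
eef_rot: [-3.142, -0.0, 1.008]
wrist_force: [-0.3, -0.1, -0.6]
finger_gap: 14.0
```

```bash
python3 - <<'E'
from plan import *
s=read_state(); print(s['eef_pos'],np.degrees(s['eef_rot']),s['joints'],s['clock'],s['wrist_force'],s['moment'],s['finger_gap'])
p=cam('side','s3')
cv2.imwrite('pics/s3c.png',cv2.resize(p['image'][70:200,210:350,::-1],None,fx=4,fy=4,interpolation=cv2.INTER_CUBIC))
E
```

```text
[505.36 -35.55 185.93] [-180.     -0.     57.76] [-0.14  0.24  1.69  0.    1.2   0.42] 6.575 [-0.26 -0.1  -0.56] [-0.08  0.02  0.05] 13.971386034242244
```

View pics/s3c.png

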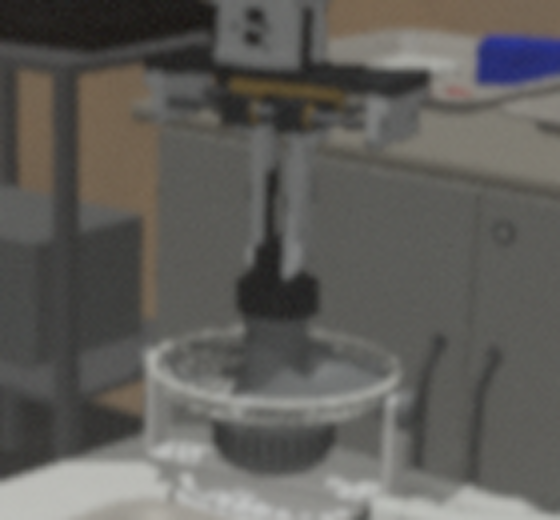

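The nut bar has turned with the fingers (now seen edge-on at about (270,255) in the crop, skirt at (278,295)). Continuing to about 152° in total.

Request:
jog_arm(increments=[[0, 0, -0.05, 0, 0, 10, 0.5], [0, 0, -0.05, 0, 0, 10, 0.5], [0, 0, -0.05, 0, 0, 10, 0.5], [0, 0, -0.05, 0, 0, 10, 0.5], [0, 0, -0.05, 0, 0, 10, 0.5], [0, 0, -0.05, 0, 0, 10, 0.5], [0, 0, -0.02, 0, 0, 4, 0.5], [0, 0, 0, 0, 0, 0, 0.5]])

```text
clock: 7.62
eef_pos: [505.3, -35.5, 189.1]
eef_rot: [-3.141, 0.0, -0.108]
wrist_force: [0.5, 1.0, -1.3]
finger_gap: 13.9
```

Request:
jog_arm(increments=[[0, 0, -0.1, 0, 0, 0, 0.5], [0, 0, -0.1, 0, 0, 0, 0.5], [0, 0, -0.1, 0, 0, 0, 0.5], [0, 0, 0, 0, 0, 0, 0.5]])

```text
clock: 8.12
eef_pos: [505.4, -35.6, 192.3]
eef_rot: [-3.142, -0.0, -0.113]
wrist_force: [-0.9, 1.5, -0.5]
finger_gap: 13.5
```

Request:
jog_arm(increments=[[0, 0, -0.5, 0, 0, 0, 0.5], [0, 0, -1, 0, 0, 0, 0.5], [0, 0, -1.5, 0, 0, 0, 0.5], [0, 0, -1.5, 0, 0, 0, 0.5], [0, 0, -1, 0, 0, 0, 0.5], [0, 0, 0, 0, 0, 0, 0.5], [0, 0, 0, 0, 0, 0, 0.5]])

```text
clock: 9.0
eef_pos: [505.2, -35.6, 246.7]
eef_rot: [-3.142, 0.001, -0.114]
wrist_force: [-1.0, 0.0, -0.5]
finger_gap: 13.9
```

```bash
python3 - <<'E'
from plan import *
s=read_state(); print(s['eef_pos'],np.degrees(s['eef_rot']),s['joints'],s['clock'],s['wrist_force'],s['moment'],s['finger_gap'])
p=cam('side','s4')
cv2.imwrite('pics/s4c.png',cv2.resize(p['image'][50:200,190:370,::-1],None,fx=3.5,fy=3.5,interpolation=cv2.INTER_CUBIC))
yaw=np.radians(-43.3);c=np.array([437.6,-344.2]);R=np.array([[np.cos(yaw),-np.sin(yaw)],[np.sin(yaw),np.cos(yaw)]])
print('nut',c+R@[75,40],'blade',c+R@[-60,50])
n=c+R@[75,40]
pp,r=plan(s['eef_pos'],s['eef_rot'],[n[0],n[1],240],0,8,.5)
E
```

```text
[505.16 -35.55 246.7 ] [-180.      0.05   -6.51] [-0.14  0.19  1.61  0.    1.34  1.54] 9.0 [-1.    0.01 -0.55] [0.03 0.11 0.05] 13.908121556393644
nut [ 519.62 -366.53] blade [ 428.22 -266.66]
[[0.65,4.09,0.08,-0.0,0.0,-0.8,0.5],[0.59,4.1,0.09,-0.0,0.0,-0.8,0.5],[0.53,4.11,0.08,-0.0,0.0,-0.8,0.5],[0.48,4.11,0.08,-0.0,0.0,-0.9,0.5],[0.41,4.12,0.09,-0.0,0.0,-0.8,0.5],[0.36,4.13,0.08,-0.0,0.0,-0.8,0.5],[0.29,4.13,0.08,-0.0,0.0,-0.8,0.5],[0.24,4.13,0.08,-0.0,0.0,-0.8,0.5]]
end [ 519.59 -366.53  240.05] [-179.99    0.04   -0.01]
```

View pics/s4c.png

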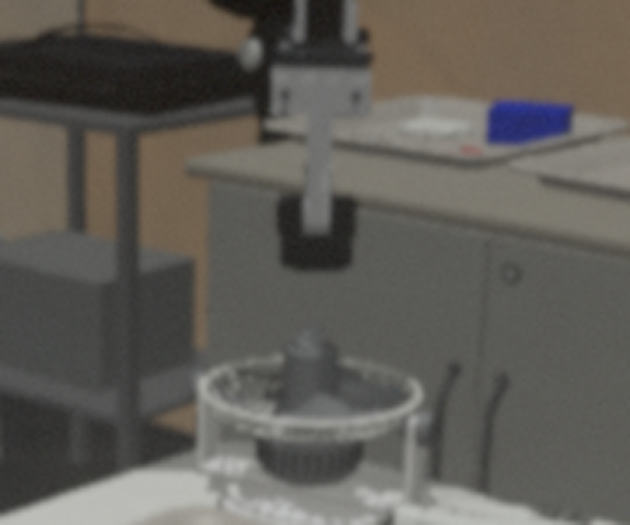

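Request:
jog_arm(increments=[[0.65, 4.1, 0, 0, 0, -0.8, 0.5], [0.6, 4.1, 0, 0, 0, -0.8, 0.5], [0.55, 4.1, 0, 0, 0, -0.8, 0.5], [0.5, 4.1, 0, 0, 0, -0.9, 0.5], [0.4, 4.1, 0.2, 0, 0, -0.8, 0.5], [0.35, 4.15, 0.5, 0, 0, -0.8, 0.5], [0.3, 4.15, 1, 0, 0, -0.8, 0.5], [0.2, 4.15, 2, 0, 0, -0.8, 0.5], [0, 0, 3, 0, 0, 0, 0.5], [0, 0, 3, 0, 0, 0, 0.5], [0, 0, 3, 0, 0, 0, 0.5], [0, 0, 2, 0, 0, 0, 0.5], [0, 0, 1.5, 0, 0, 0, 0.5], [0, 0, 1, 0, 0, 0, 0.5], [0, 0, 0, 0, 0, 0, 0.5], [0, 0, 0, 0, 0, 0, 0.5]])

```text
clock: 11.05
eef_pos: [520.1, -367.1, 76.0]
eef_rot: [3.141, -0.001, -0.0]
wrist_force: [0.8, -0.4, 0.1]
finger_gap: 14.1
```

```bash
python3 - <<'E'
from plan import *
s=read_state(); print(s['eef_pos'],np.degrees(s['eef_rot']),s['clock'],s['wrist_force'],s['moment'],s['finger_gap'])
p=cam('side','s5');q=cam('top','t5')
cv2.imwrite('pics/s5c.png',cv2.resize(p['image'][120:320,150:400,::-1],None,fx=3,fy=3,interpolation=cv2.INTER_CUBIC))
cv2.imwrite('pics/t5c.png',cv2.resize(q['image'][60:260,150:400,::-1],None,fx=3,fy=3,interpolation=cv2.INTER_CUBIC))
E
```

```text
[ 520.1  -367.1    75.96] [179.96  -0.05  -0.  ] 11.05 [ 0.83 -0.4   0.11] [-0.02  0.01 -0.04] 14.08365011657382
```

View pics/s5c.png

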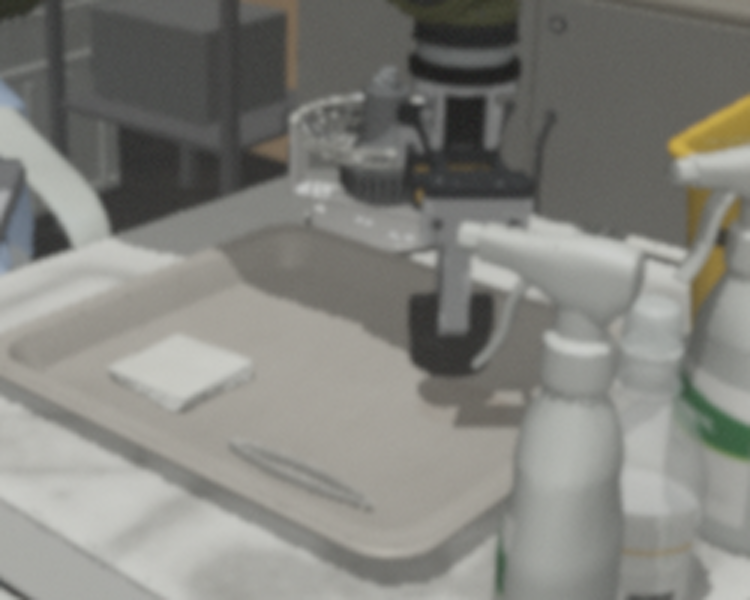

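View pics/t5c.png

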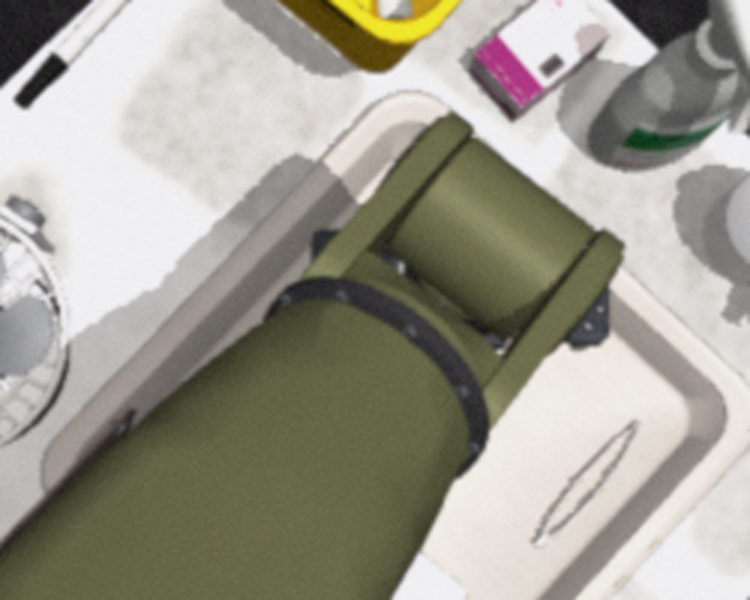

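Request:
jog_arm(increments=[[0, 0, 0.8, 0, 0, 0, 0.5], [0, 0, 0.8, 0, 0, 0, 0.5], [0, 0, 0.6, 0, 0, 0, 0.5], [0, 0, 0.1, 0, 0, 0, 0.5], [0, 0, 0.05, 0, 0, 0, 0.5], [0, 0, 0, 0, 0, 0, 0.5], [0, 0, 0, 0, 0, 0, 0.5]])

```text
clock: 12.02
eef_pos: [519.9, -366.9, 51.9]
eef_rot: [3.141, -0.0, -0.0]
wrist_force: [-0.5, -0.7, -0.6]
finger_gap: 13.9
```

Request:
jog_arm(increments=[[0, 0, 0.05, 0, 0, 0, 0.5], [0, 0, 0.05, 0, 0, 0, 0.5], [0, 0, 0, 0, 0, 0, 0.5]])

```text
clock: 12.4
eef_pos: [519.8, -366.8, 50.6]
eef_rot: [-3.142, 0.0, -0.0]
wrist_force: [-0.0, 0.1, -0.3]
finger_gap: 13.5
```

Request:
jog_arm(increments=[[0, 0, 0.05, 0, 0, 0, 0.5], [0, 0, 0.05, 0, 0, 0, 0.5], [0, 0, 0, 0, 0, 0, 0.5]])

```text
clock: 12.78
eef_pos: [519.8, -366.9, 49.6]
eef_rot: [-3.142, 0.0, -0.0]
wrist_force: [0.6, 0.0, 0.3]
finger_gap: 13.4
```

Request:
jog_arm(increments=[[0, 0, 0.05, 0, 0, 0, 0.5], [0, 0, 0.05, 0, 0, 0, 0.5], [0, 0, 0, 0, 0, 0, 0.5]])

```text
clock: 13.15
eef_pos: [519.9, -367.0, 49.4]
eef_rot: [3.141, -0.0, -0.0]
wrist_force: [-2.5, 0.8, 6.8]
finger_gap: 13.3
```

```bash
python3 - <<'E'
from plan import *
s=read_state(); print(s['eef_pos'],s['clock'],s['wrist_force'],s['finger_gap'])
p=cam('side','s6')
cv2.imwrite('pics/s6c.png',cv2.resize(p['image'][190:270,250:350,::-1],None,fx=6,fy=6,interpolation=cv2.INTER_CUBIC))
E
```

```text
[ 519.91 -366.98   49.37] 13.15 [-2.52  0.77  6.8 ] 13.344115209719957
```

View pics/s6c.png

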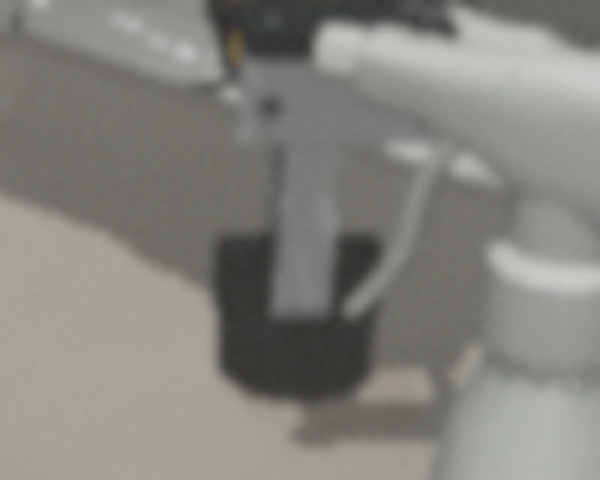

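Request:
jog_arm(increments=[[0, 0, -0.03, 0, 0, 0, 1.6], [0, 0, 0, 0, 0, 0, 2], [0, 0, 0, 0, 0, 0, 3], [0, 0, 0, 0, 0, 0, 5], [0, 0, 0, 0, 0, 0, 5], [0, 0, -1, 0, 0, 0, 6], [0, 0, -3, 0, 0, 0, 7], [0, 0, -4, 0, 0, 0, 8], [0, 0, -5, 0, 0, 0, 9], [0, 0, -5, 0, 0, 0, 9], [0, 0, 0, 0, 0, 0, 9.4]])

```text
clock: 14.58
eef_pos: [520.7, -367.6, 234.2]
eef_rot: [3.137, -0.006, -0.0]
wrist_force: [-0.2, -0.4, -0.1]
finger_gap: 93.3
```

```bash
python3 - <<'E'
from plan import *
s=read_state(); print(s['eef_pos'],np.degrees(s['eef_rot']),s['joints'],s['clock'],s['wrist_force'],s['finger_gap'])
p=cam('side','s7');q=cam('top','t7')
cv2.imwrite('pics/s7c.png',cv2.resize(p['image'][100:290,200:400,::-1],None,fx=3,fy=3,interpolation=cv2.INTER_CUBIC))
cv2.imwrite('pics/t7c.png',cv2.resize(q['image'][110:240,70:220,::-1],None,fx=4.5,fy=4.5,interpolation=cv2.INTER_CUBIC))
for n,x in (('side',p),('top',q)):
  for o in('nut','blade','fan'):
    for r in recognise(x,o)[:1]: print(n,o,r['conf'],w(x,r['centre']))
plan(s['eef_pos'],s['eef_rot'],[505,-35.5,235],57,8,9.4)
E
```

```text
[ 520.74 -367.58  234.18] [179.72  -0.36  -0.  ] [-0.67  0.49  1.24  0.    1.4   0.9 ] 14.575 [-0.2  -0.41 -0.1 ] 93.34130813462365
side nut 0.79 [ 520.28 -376.95   26.16]
side blade 0.86 [510.49 -53.82 104.3 ]
side fan 0.61 [500.75 -72.66  46.19]
top blade 0.92 [503.65 -41.38  95.86]
top fan 0.83 [490.53 -44.8   87.54]
[[-0.2,-4.15,-0.03,0.3,-0.3,-7.1,9.4],[0.32,-4.14,-0.01,0.0,-0.0,-7.2,9.4],[0.84,-4.07,-0.01,0.0,-0.0,-7.1,9.4],[1.33,-3.94,-0.01,0.0,-0.0,-7.1,9.4],[1.81,-3.74,-0.01,0.0,-0.0,-7.1,9.4],[2.25,-3.49,-0.01,0.0,-0.0,-7.2,9.4],[2.68,-3.18,-0.01,0.0,-0.0,-7.1,9.4],[3.05,-2.83,-0.02,0.0,-0.0,-7.1,9.4]]
end [505.01 -35.47 235.05] [179.97  -0.02  57.  ]
```

View pics/s7c.png

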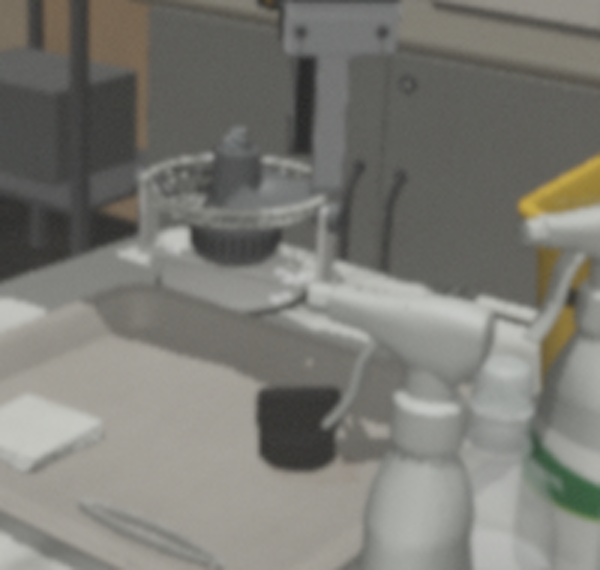

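View pics/t7c.png

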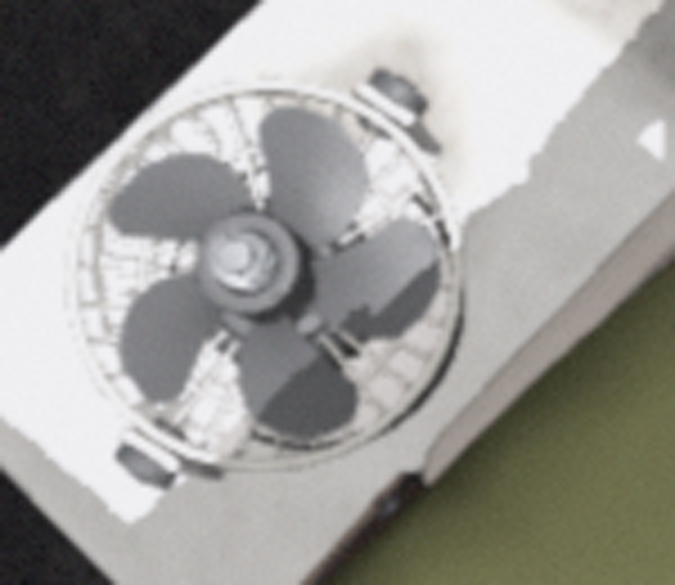

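```bash
python3 - <<'E'
from plan import *
s=read_state(); print(s['eef_pos'],np.degrees(s['eef_rot']),s['clock'])
q=cam('top'); print(atz(q,(125.2,168.5),134))
E
```

```text
[ 519.66 -366.76  228.11] [-179.95    0.06   -0.01] 14.975
[504.39 -36.37 134.  ]
```

Request:
jog_arm(increments=[[-0.2, -4, 0, 0, 0, 0, 9.4], [-0.2, -4.15, 0, 0, 0, 0, 9.4], [-0.2, -4.15, 0, 0, 0, 0, 9.4], [-0.2, -4.15, 0, 0, 0, 0, 9.4], [-0.2, -4.15, 0, 0, 0, 0, 9.4], [-0.2, -4.15, 0, 0, 0, 0, 9.4], [-0.2, -4.2, 0, 0, 0, 0, 9.4], [-0.1, -4.15, 0, 0, 0, 0, 9.4], [0, 0, 0, 0, 0, 0, 9.4], [0, 0, 0, 0, 0, 0, 9.4], [0, 0, 0, 0, 0, 0, 9.4]])

```text
clock: 16.4
eef_pos: [504.8, -36.8, 228.8]
eef_rot: [3.142, 0.0, -0.001]
wrist_force: [0.7, 0.6, 0.3]
finger_gap: 94.0
```

```bash
python3 - <<'E'
from plan import *
s=read_state(); print(s['eef_pos'],np.degrees(s['eef_rot']),s['joints'],s['clock'],s['wrist_force'],s['finger_gap'])
p=cam('side','s8')
cv2.imwrite('pics/s8c.png',cv2.resize(p['image'][50:200,190:370,::-1],None,fx=3.5,fy=3.5,interpolation=cv2.INTER_CUBIC))
E
```

```text
[504.84 -36.78 228.81] [180.     0.02  -0.07] [-0.15  0.2   1.64 -0.    1.3   1.43] 16.4 [0.66 0.57 0.32] 94.00875671177465
```

View pics/s8c.png

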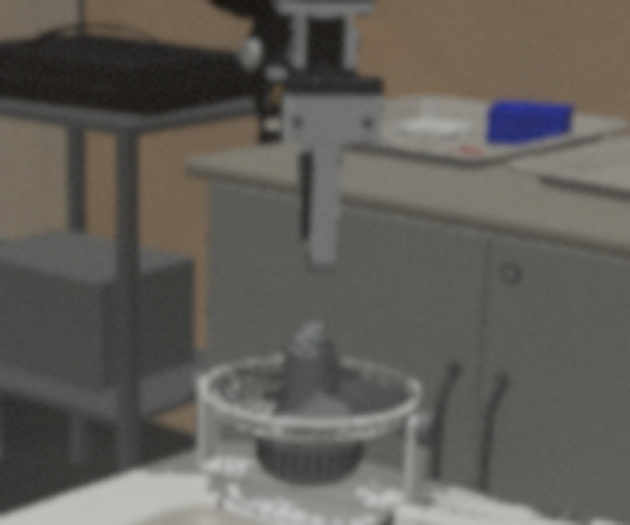

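Request:
jog_arm(increments=[[0.02, -0.08, 2, 0, 0, 0, 9.4], [0, 0, 2.5, 0, 0, 0, 9.4], [0, 0, 2.5, 0, 0, 0, 9.4], [0, 0, 1.5, 0, 0, 0, 9.4], [0, 0, 0.8, 0, 0, 0, 8], [0, 0, 0.15, 0, 0, 0, 7], [0, 0, 0, 0, 0, 0, 6], [0, 0, 0, 0, 0, 0, 6]], squeeze=25)

```text
clock: 17.45
eef_pos: [505.3, -35.1, 135.0]
eef_rot: [3.141, -0.001, -0.0]
wrist_force: [0.3, 0.2, -0.1]
finger_gap: 60.8
```

Request:
jog_arm(increments=[[0, 0, 0, 0, 0, 0, 5], [0, 0, 0, 0, 0, 0, 4], [0, 0, 0, 0, 0, 0, 3.5], [0, 0, 0, 0, 0, 0, 3.5], [0, 0, 0, 0, 0, 0, 3.5]])

```text
clock: 18.08
eef_pos: [505.1, -35.1, 134.6]
eef_rot: [3.142, -0.0, -0.0]
wrist_force: [0.2, -0.1, 2.6]
finger_gap: 43.8
```

```bash
python3 - <<'E'
from plan import *
s=read_state(); print(s['eef_pos'],np.degrees(s['eef_rot']),s['clock'],s['wrist_force'],s['moment'],s['finger_gap'])
p=cam('side','s9')
cv2.imwrite('pics/s9c.png',cv2.resize(p['image'][70:200,210:350,::-1],None,fx=4,fy=4,interpolation=cv2.INTER_CUBIC))
E
```

```text
[505.12 -35.07 134.6 ] [180.    -0.02  -0.01] 18.075 [ 0.17 -0.14  2.61] [ 0.13  0.11 -0.05] 43.81933408885362
```

View pics/s9c.png

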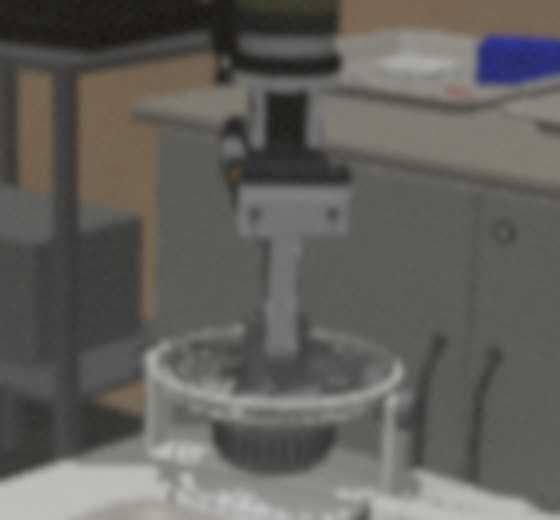

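Request:
jog_arm(increments=[[0, 0, 0, 0, 0, 0, 3], [0, 0, -0.3, 0, 0, 0, 3], [0, 0, -0.6, 0, 0, 0, 3], [0, 0, -0.8, 0, 0, 0, 3], [0, 0, 0, 0, 0, 0, 3]], squeeze=35)

```text
clock: 18.75
eef_pos: [505.4, -35.1, 152.2]
eef_rot: [3.141, -0.001, -0.0]
wrist_force: [0.5, 0.8, -1.7]
finger_gap: 44.0
```

Request:
jog_arm(increments=[[0, 0, -0.8, 0, 0, 0, 3], [0, 0, -1, 0, 0, 0, 3], [0, 0, -1, 0, 0, 0, 3], [0, 0, -1, 0, 0, 0, 3], [0, 0, 0, 0, 0, 0, 3]])

```text
clock: 19.38
eef_pos: [505.3, -35.1, 190.3]
eef_rot: [3.141, -0.001, -0.0]
wrist_force: [0.4, -0.1, -1.2]
finger_gap: 43.5
```

Request:
jog_arm(increments=[[0, 0, -1, 0, 0, 0, 3], [0, 0, -1, 0, 0, 0, 3], [0, 0, -1, 0, 0, 0, 3], [0, 0, -1, 0, 0, 0, 3], [0, 0, -0.5, 0, 0, 0, 3], [0, 0, 0, 0, 0, 0, 3], [0, 0, 0, 0, 0, 0, 3]])

```text
clock: 20.25
eef_pos: [504.9, -35.0, 234.1]
eef_rot: [-3.141, 0.001, -0.0]
wrist_force: [-0.7, 0.2, -2.7]
finger_gap: 43.8
```

```bash
python3 - <<'E'
from plan import *
s=read_state(); print(s['eef_pos'],np.degrees(s['eef_rot']),s['clock'],s['wrist_force'],s['moment'],s['finger_gap'])
p=cam('side','s10')
cv2.imwrite('pics/s10c.png',cv2.resize(p['image'][50:200,190:370,::-1],None,fx=3.5,fy=3.5,interpolation=cv2.INTER_CUBIC))
E
```

```text
[504.89 -35.05 234.1 ] [-179.99    0.03   -0.01] 20.25 [-0.73  0.18 -2.66] [ 0.02 -0.08 -0.05] 43.78463002792022
```

View pics/s10c.png

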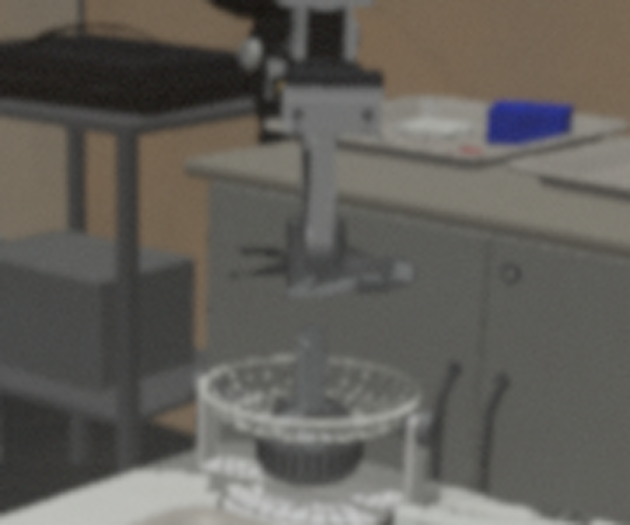

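Request:
jog_arm(increments=[[-0.8, 2.4, 0, 0, 0, 0, 3], [-1.2, 3.6, 0, 0, 0, 0, 3], [-1.3, 3.9, 0, 0, 0, 0, 3], [-1.3, 3.9, 0, 0, 0, 0, 3], [-1.3, 3.9, 0.5, 0, 0, 0, 3], [-1.1, 3.3, 1, 0, 0, 0, 3], [-0.7, 2.2, 2, 0, 0, 0, 3], [0, 0, 2.5, 0, 0, 0, 3], [0, 0, 2.5, 0, 0, 0, 3], [0, 0, 2.5, 0, 0, 0, 3], [0, 0, 2, 0, 0, 0, 3], [0, 0, 1.5, 0, 0, 0, 3], [0, 0, 1, 0, 0, 0, 3], [0, 0, 0, 0, 0, 0, 3], [0, 0, 0, 0, 0, 0, 3]])

```text
clock: 22.18
eef_pos: [428.3, -267.3, 80.0]
eef_rot: [3.141, -0.001, -0.0]
wrist_force: [-0.5, -0.7, -1.1]
finger_gap: 43.7
```

```bash
python3 - <<'E'
from plan import *
s=read_state(); print(s['eef_pos'],np.degrees(s['eef_rot']),s['clock'],s['wrist_force'],s['moment'],s['finger_gap'])
p=cam('side','s11')
cv2.imwrite('pics/s11c.png',cv2.resize(p['image'][120:320,150:400,::-1],None,fx=3,fy=3,interpolation=cv2.INTER_CUBIC))
E
```

```text
[ 428.3  -267.26   80.04] [179.97  -0.04  -0.  ] 22.175 [-0.48 -0.67 -1.13] [ 0.   -0.    0.04] 43.74774419732253
```

View pics/s11c.png

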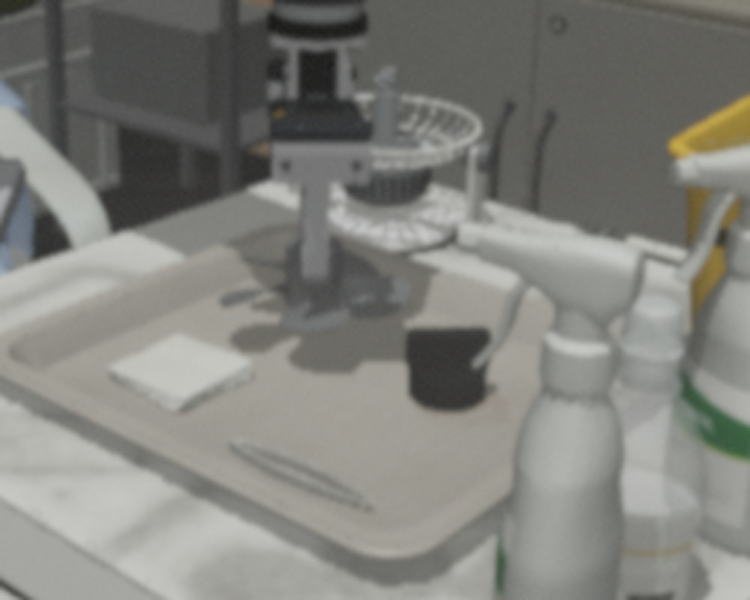

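Request:
jog_arm(increments=[[0, 0, 1, 0, 0, 0, 3], [0, 0, 0.8, 0, 0, 0, 3], [0, 0, 0.5, 0, 0, 0, 3], [0, 0, 0.2, 0, 0, 0, 3], [0, 0, 0.1, 0, 0, 0, 3], [0, 0, 0, 0, 0, 0, 3], [0, 0, 0, 0, 0, 0, 3]])

```text
clock: 23.1
eef_pos: [428.1, -267.1, 53.6]
eef_rot: [3.141, -0.0, -0.0]
wrist_force: [0.3, 0.3, -1.1]
finger_gap: 44.2
```

Request:
jog_arm(increments=[[0, 0, 0.05, 0, 0, 0, 3], [0, 0, 0.05, 0, 0, 0, 3], [0, 0, 0, 0, 0, 0, 3]])

```text
clock: 23.48
eef_pos: [428.0, -267.1, 52.4]
eef_rot: [-3.142, 0.0, -0.0]
wrist_force: [-0.5, 1.1, -1.2]
finger_gap: 43.6
```

Request:
jog_arm(increments=[[0, 0, 0.05, 0, 0, 0, 3], [0, 0, 0.05, 0, 0, 0, 3], [0, 0, 0, 0, 0, 0, 3]])

```text
clock: 23.85
eef_pos: [428.0, -267.0, 51.4]
eef_rot: [-3.142, 0.0, -0.0]
wrist_force: [-0.2, 0.3, -1.1]
finger_gap: 43.8
```

Request:
jog_arm(increments=[[0, 0, 0.05, 0, 0, 0, 3], [0, 0, 0.05, 0, 0, 0, 3], [0, 0, 0, 0, 0, 0, 3]])

```text
clock: 24.22
eef_pos: [428.0, -267.1, 50.8]
eef_rot: [3.141, -0.0, -0.0]
wrist_force: [-2.8, 0.4, 5.4]
finger_gap: 43.8
```

```bash
python3 -c "
from h import *
print(read_state()['wrist_force'],read_state()['eef_pos'])"
```

```text
[-2.84915606  0.38105317  5.38444437] [ 428.04710471 -267.12795686   50.83334819]
```

Request:
jog_arm(increments=[[0, 0, -0.03, 0, 0, 0, 4.6], [0, 0, 0, 0, 0, 0, 5], [0, 0, 0, 0, 0, 0, 6], [0, 0, 0, 0, 0, 0, 7], [0, 0, 0, 0, 0, 0, 7.5], [0, 0, -1, 0, 0, 0, 8], [0, 0, -3, 0, 0, 0, 8], [0, 0, -4, 0, 0, 0, 8], [0, 0, -5, 0, 0, 0, 8], [0, 0, -5, 0, 0, 0, 8], [-2, -4, 0, 0, 0, 0, 8], [-2, -5, 0, 0, 0, 0, 8], [-2, -5, 0, 0, 0, 0, 8], [-2, -5, 0, 0, 0, 0, 8], [0, -4, 0, 0, 0, 0, 8], [0, 0, 0, 0, 0, 0, 8], [0, 0, 0, 0, 0, 0, 8]])

```text
clock: 26.35
eef_pos: [348.1, -37.4, 231.2]
eef_rot: [3.141, -0.001, 0.0]
wrist_force: [0.6, 0.5, 0.2]
finger_gap: 79.9
```

```bash
python3 - <<'E'
from plan import *
s=read_state(); print(s['eef_pos'],np.degrees(s['eef_rot']),s['clock'],s['wrist_force'],s['finger_gap'],s['qd'])
p=cam('side','s12');q=cam('top','t12')
yaw=np.radians(-43.3);c=np.array([437.6,-344.2]);R=np.array([[np.cos(yaw),-np.sin(yaw)],[np.sin(yaw),np.cos(yaw)]])
for n,x in (('side',p),('top',q)):
  for o in('nut','blade','tweezers','gauze'):
    for r in recognise(x,o)[:1]: X=w(x,r['centre']);print(n,o,round(r['conf'],2),X,'tray',R.T@(X[:2]-c))
cv2.imwrite('pics/s12c.png',cv2.resize(p['image'][120:320,150:400,::-1],None,fx=3,fy=3,interpolation=cv2.INTER_CUBIC))
cv2.imwrite('pics/t12c.png',cv2.resize(q['image'][80:340,120:420,::-1],None,fx=2.3,fy=2.3,interpolation=cv2.INTER_CUBIC))
E
```

```text
[348.12 -37.37 231.15] [179.98  -0.04   0.02] 26.35 [0.55 0.48 0.19] 79.94580406761456 [-0.02  0.01 -0.    0.   -0.    0.  ]
side nut 0.81 [ 521.87 -379.93   28.16] tray [85.83 31.79]
side blade 0.73 [ 437.66 -282.83   19.74] tray [-42.04  44.71]
side tweezers 0.82 [ 407.93 -480.7     7.41] tray [  72.02 -119.69]
side gauze 0.61 [ 328.74 -346.83    6.7 ] tray [-77.42 -76.57]
top nut 0.96 [ 521.69 -366.02   27.74] tray [76.16 41.79]
top blade 0.66 [ 427.6  -272.35   10.91] tray [-56.55  45.43]
top tweezers 0.49 [ 404.93 -476.47    9.61] tray [  66.93 -118.67]
top gauze 0.75 [ 326.2  -333.78   12.17] tray [-88.22 -68.82]
```

View pics/s12c.png

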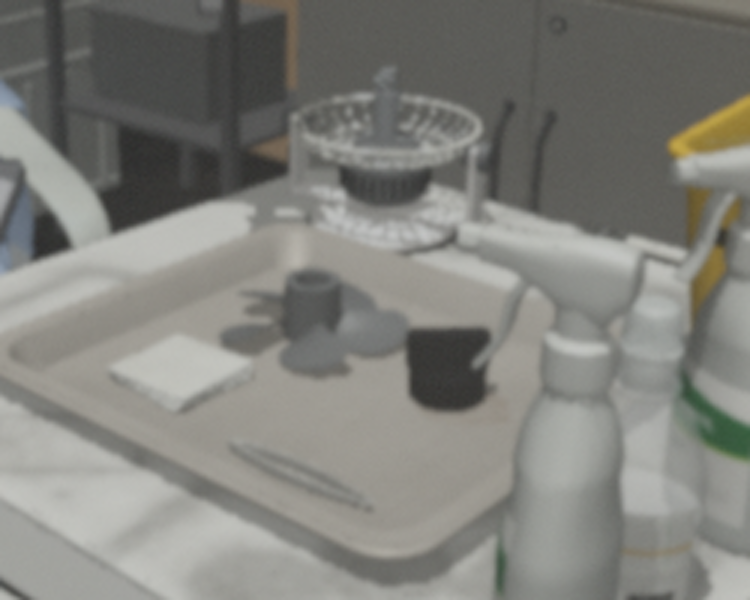

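View pics/t12c.png

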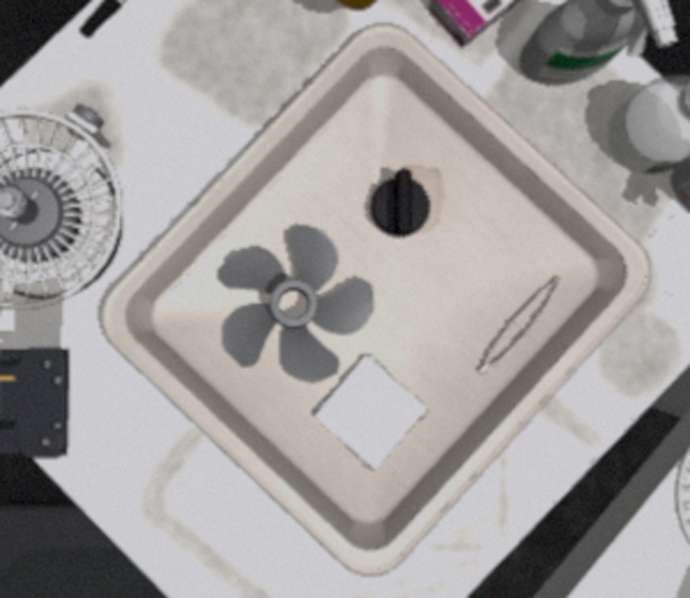

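The side view shows the nut upright at (447,365) and the blade flat, hub up, at (313,305). In the top view the blade is at (294,303), clear of the gauze, and nothing touches the gripper. Handing in.

```bash
python3 -c "
from h import *
print(sign_off())"
```

```text
the job is handed in; nothing more can be done
None
```

The nut and the blade are both in the tray, and I handed the job in at about 27 s of the 72 s allowed. The sign-off gives no verdict.

- **Nut:** I gripped its bar and turned it clockwise about 153° while following the thread's rise, with side forces under about 2 N. I lifted it about 57 mm clear of the shaft, lowered it until it touched the floor (6.8 N) and released it.
- **Blade:** I gripped it by the hub, lifted it straight up about 100 mm, lowered it to contact (5.4 N) and released it.

**Last checks:**
- **Positions:** In the tray frame the nut stands upright near (76, 42) mm and the blade lies flat, hub up, near (-60, 50) mm.
- **Tweezers and gauze:** They look unmoved in both views. The network's positions changed by no more than about 6 mm, which is close to its usual error.
- **Robot:** The gripper is clear of everything, and the wrist force reads about zero.

**Disagreements:**
- The side view's network places the nut and blade 10 to 20 mm away from the top view and the release pose. It reports the middle of the visible surface, so I relied on the release pose and the pictures.
- My early estimates of the fan's axis differed by about 2 mm. The low forces while unscrewing supported the value I used.

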